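Hold the tea strainer over the mug, ready to pour

ROBOT

A 7-joint arm with a two-finger parallel gripper is mounted at the origin on a cart in front of the work surface, level with it; the furniture and walls round the work are solid. World frame = base frame: x ahead of the robot, y to its left, z up, the work surface at z = 0. Lengths are in m, angles in rad, forces in N, time in s.
With the tool pointing down it reaches from about 0.35 to 0.9 m from the base axis. Payload 19.9 kg.
Tool frame: the origin (TCP) lies midway between the tips of the shut fingers; the grasp point (between the pads) lies 19 mm behind it; z points along the fingers, y is the line along which they close (so a half turn about z gives the same grasp; the last joint's range is limited). The gripper opens to 94 mm and grips with 3 to 60 N. Pads are 16 mm wide; open, the fingers measure 119 mm over their backs; the gripper's body (75 mm by 177 mm) begins 78 mm behind the grasp point.
Start: joints at [-1.313, 0.417, -0.01, 1.614, 0.005, 1.111, -0.053], TCP at [0.184, 0.597, 0.205] pointing down, gripper open.
Joint ranges: [-2.81, 2.81], [-0.39, 2.02], [-1.27, 1.25], [0.06, 2.57], [-1.19, 4.33], [0.19, 2], [-2.82, 2.82]. Speed limits (rad/s): [1.89, 1.89, 2.39, 2.39, 3.01, 3.01, 3.01].

INTERFACE

Orientations are given as a unit quaternion [x, y, z, w].
In Python, from bench import env, read_camera gives the robot as it stands.
- The arm moves only by the shell command python3 -m pendant 'ROWS'. ROWS is JSON, a list of rows, each a list of 3 entries, a list of its own where there are three numbers: the shift along the tool's x, y, z in m, then the turn about the tool's z in degrees, then the finger opening in m, from 0 to 0.094. A call has 1 to 12 rows; each row is the pose to reach, as a shift and turn from the pose commanded when the call began, along the tool's axes at that moment; what a row does not reach only later rows make up. A row lasts 1/10 s, in which the tool goes at most 50 mm and 8.59 degrees, less where a joint would pass 70% of its speed; a pose out of reach is approached as far as the arm can. A call with a gripper value outside its range is refused whole. The fingers move at their own pace and stop on an object; the grip force is fixed at half the most. Time passes only in rows, so rows that repeat a pose let the fingers close. It gives the time, the measured TCP pose, the force, the opening and the grip force at its end, in the units of the state.
- env.get_state(): the state, without advancing time (a new reading comes with each control period).
- read_camera(name): name is "side" or "top" or "wrist"; returns a dict with "frame" (400x640x3 uint8, red, green, blue), "range_z" (400x640 float32, m along the optical axis (not along the pixel's ray), 0 where there is no reading), "fx", "fy", "cx", "cy" (pixels), "rvec" (rotation vector, rad) and "tvec" (3), from world to camera coordinates, as OpenCV has them. Camera axes: x right, y down, z forward; pixel columns grow to the right and rows downward; lengths in m; the calibration is good to about 2 mm. The wrist camera is an equidistant fisheye: a pixel r from the principal point sees the ray r / f radians off the axis. A picture is of the moment at which its call begins.
- env.close_job(): hands the job in; it is judged then, once.
The state is a dict: "time_s": time; "q": joint angles; "qd": joint speeds; "tau": joint torques, N m; "tool_pos": TCP position; "ee_rot": TCP orientation; "wrist_force": force on the tool from outside, world axes, zero at the start; "ft_torque": the same for the moment, N m; "opening": opening from 0.0 (shut) to 1.0 (fully open); "finger_force": force on a finger pad.
Only numpy, scipy, OpenCV 4.12 (cv2) and the standard library are available. Lean on these libraries where they do the work, as an engineer would, in place of code of your own. Each camera call takes 0.05 s, during which the arm holds its last target. There are 200 camera calls.

TASK

I am about to pour the tea into the mug that has a teaspoon lying across its mouth. Clear that teaspoon away first: lay it gently, flat, in the free place of the wooden spoon tray, parallel to the two spoons there and with its bowl to the same end. Then lift the tea strainer out of its drip bowl, carry it over the row of jars and hold it level and centred about a centimetre clear above the mug's mouth, not touching the mug; finish while holding it there, with everything else left standing where it was.

Things in the scene. Friction and masses are not known exactly. Their poses are not given: they have to be found in the camera images.
- tea_mug: White mug that the tea goes into: the one of two alike mugs that has the teaspoon lying across its mouth. 83 x 116 x 94 mm high with its handle. Origin on its underside at the middle of that outline; z up; the handle points along -y; the round body (84 mm across) is centred 16 mm along +y.
- mug_mouth (a point): Centre of the mouth of tea_mug, at the height of its rim (94 mm above its underside); mouth about 72 mm wide inside. Axes as tea_mug.
- other_mug: A second, identical white mug, no spoon on it; stays where it is.
- teaspoon: Steel teaspoon, 138 x 28 x 12 mm, 20 g, at first lying across the rim of tea_mug, its underside 94 mm above the worktop. Origin at the middle of its length on its underside; x runs along it, the bowl is at +x, the thin handle at -x; z up. To the touch one solid hull, 27 mm wide at the bowl, tapering evenly to 12 mm at the handle end.
- spoon_middle (a point): Middle of the teaspoon, 5 mm above its underside: the place to pinch it across. It is 11 mm high and widest (21 mm) at this height, with bevelled sides, so fingertips must reach past it, to the underside or a few mm below (into the mug's mouth), opened little more than the spoon so as to clear the mug's wall. Axes as teaspoon.
- spoon_bowl_end (a point): Point in the middle of the teaspoon's bowl, 55 mm along +x from the teaspoon's origin and 5 mm above its underside.
- spoon_handle_end (a point): Point near the end of the teaspoon's handle, 60 mm along -x from the teaspoon's origin.
- spoon_tray: Low open wooden tray fixed on the worktop, 176 (x) x 150 (y) x 16 mm, walls and floor 6 mm thick. Origin at the centre of its underside; x along its longer side. Two teaspoons already lie in its +y half along x with their bowls to +x; the -y half is free.
- free_place (a point): Middle of the free place in the tray, on the inner floor (6 mm above the worktop), 35 mm to -y of the tray's centre. Axes as spoon_tray. About 75 mm wide between the tray's side wall and the nearest spoon.
- tray_spoon_a: Teaspoon, 130 x 26 x 11 mm, lying in the middle of the tray; origin on its underside, bowl at +x. Stays.
- tray_spoon_b: Teaspoon, 130 x 26 x 11 mm, lying at the +y side of the tray; origin on its underside, bowl at +x. Stays.
- drip_bowl: Small white bowl, 80 mm across and 45 mm high, inner radius of the mouth 36 mm; the strainer sits in it. Origin at the centre of its underside. Stays.
- strainer: Steel tea strainer: a perforated round bowl 65 mm across and 28 mm deep, with a flat rim 82 mm across at 28 to 30.5 mm height, and a straight wooden handle along -x. Origin at the bottom of the bowl, on its axis; z up. At first its rim rests on the drip bowl's rim, origin 17 mm above the worktop, about 3 mm of side play. Its bowl is solid to the touch (nothing goes into it). Mass 60 to 105 g, centre of mass some 10 mm from the bowl's axis towards the handle.
- strainer_handle (a point): Place to grip on the strainer's wooden handle: on its middle line, 85 mm along -x from the strainer's origin and 32 mm above it. The wooden handle is 14 mm wide (y), 12 mm high and 86 mm long (62 to 148 mm from the bowl's axis). Axes as strainer.
- tin: Low tin, 75 mm across, 58 mm high, in the row of jars between drip bowl and mugs; origin on its underside. Stays.
- jam_jar: Jam jar with lid, 62 mm across, 98 mm high, in that row; origin on its underside. Stays.
- spice_jar: Spice jar, 44 mm across, 105 mm high (the tallest of the row); origin on its underside. Stays.
- salt_mill: Salt shaker, 44 mm across, 90 mm high, in that row; origin on its underside. Stays.
- teapot: White teapot, fixed, behind the mugs: round body 132 mm across, 132 mm high with its lid knob, spout to -y and handle to +y, 230 mm long in all; origin on its underside. Three tall canisters and a kettle stand behind and to the right of it, clear of the work.
- timer: Round kitchen timer, 64 mm across, 50 mm high, behind the mugs to the right; origin on its underside. Stays.
Not all that is in view belongs to the job. Several things have the shape of the spoon_tray; the one meant has the colours described above.

How it is judged:
On the way, in this order (a step that is already met when the one before it is completed fails the run):
1. the teaspoon lies released, flat in the free half of the tray, parallel to the other two spoons, bowl to the same end (x of spoon_bowl_end in the frame of spoon_tray between 0.02 and 0.08 m and x of spoon_handle_end in the frame of spoon_tray between -0.08 and -0.02 m and y of teaspoon in the frame of spoon_tray between -0.065 and -0.004 m and angle between the x axis of teaspoon and the x axis of spoon_tray, either way round below 0.22 rad and angle between teaspoon's own z axis and vertical below 0.15 rad and z of teaspoon in the frame of spoon_tray below 0.011 m and linear speed of teaspoon below 0.03 m/s and contact force between teaspoon and the fingers below 0.1 N), for 0.2 s.
2. the strainer passes over the row of jars in the fingers (world y of strainer between 0.13 and 0.24 m and world x of strainer between 0.32 and 0.66 m and height (world z) of strainer above 0.06 m and contact force between strainer and the fingers above 0.5 N), for 0.05 s.
At the end, for the whole second after the job is handed in: Strainer at rest in the fingers: bowl bottom 3 to 25 mm above the mug rim, within 12 mm of its centre, tilt under 0.17 rad, touching neither mug. Teaspoon released flat in the free half of the tray, within 0.22 rad of its x axis, bowl to +x. Everything else within 30 mm of its start (all of step 1 and horizontal distance between strainer and mug_mouth below 0.012 m and z of strainer in the frame of mug_mouth between 0.003 and 0.025 m and angle between strainer's own z axis and vertical below 0.17 rad and contact force between strainer and the fingers above 0.5 N and contact force between strainer and tea_mug below 0.05 N and contact force between strainer and other_mug below 0.05 N and contact force between strainer and drip_bowl below 0.05 N and linear speed of strainer below 0.03 m/s and angle between tea_mug's own z axis and vertical below 0.1 rad and distance of each of tea_mug, other_mug, drip_bowl, tray_spoon_a, tray_spoon_b, tin, jam_jar, spice_jar, salt_mill, timer from where it was at the start of the episode below 0.03 m); the arm keeps its last pose, push and grip.
It fails at once if the teaspoon is let fall from more than about 2 cm (linear speed of teaspoon above 0.65 m/s and contact force between teaspoon and the fingers below 0.05 N).
It fails at once if the strainer falls (linear speed of strainer above 0.65 m/s and contact force between strainer and the fingers below 0.05 N).
It fails at once if the mug, the other mug, the drip bowl, a spoon in the tray, a jar, the tin, the shaker or the timer is pushed more than 3 cm or knocked over (distance of any of tea_mug, other_mug, drip_bowl, tray_spoon_a, tray_spoon_b, tin, jam_jar, spice_jar, salt_mill, timer from where it was at the start of the episode above 0.03 m or angle between any of tea_mug, other_mug, drip_bowl, tin, jam_jar, spice_jar, salt_mill, timer's own z axis and vertical above 0.4 rad).
It also fails if it takes over 64 s, if anything falls off the work surface, if the arm or the gripper's body presses on something with over 40 N, if the wrist force passes 120 N, or if a joint passes its speed limit or range.

## Working session

There is one attempt and no reset: what is moved stays moved. The work goes in short steps, Python scripts to look and compute and a shell command to move; the robot and the scene stay as the last step left them, time stands still between calls to the robot, and variables do not carry over. Pictures are saved under pics/ and viewed, at most 10 in all, crops included, and the job is handed in when it is done.

```bash
mkdir -p pics; ls; cat > h.py <<'E'
import numpy as np, cv2
from bench import env, read_camera
from scipy.spatial.transform import Rotation as R
def cloud(c):
    h,w=c["range_z"].shape
    u,v=np.meshgrid(np.arange(w),np.arange(h)); z=c["range_z"]
    P=np.stack([(u-c["cx"])/c["fx"]*z,(v-c["cy"])/c["fy"]*z,z],-1)
    M=cv2.Rodrigues(np.array(c["rvec"],float))[0]
    return (P-np.array(c["tvec"]).ravel())@M   # world
E
python3 - <<'E'
from h import *
for n in ("top","side"):
    c=read_camera(n); cv2.imwrite(f"pics/{n}0.png",c["frame"][...,::-1]); np.savez(f"{n}0.npz",**c)
    M=cv2.Rodrigues(np.array(c["rvec"],float))[0]; print(n,-M.T@np.array(c["tvec"]).ravel(),c["fx"])
print(env.get_state())
E
```

```text
pics
top [ 0.43223824 -0.11922902  1.4247159 ] 406.74335745339397
side [0.10596188 1.01784716 0.86391852] 395.94237045366094
{'time_s': 0.1, 'q': array([-1.31349072,  0.41789859, -0.01028971,  1.61411183,  0.00469835,
        1.11075276, -0.05301041]), 'qd': array([-0.00186295, -0.00205494,  0.00012418, -0.00267896, -0.00150928,
       -0.00204471, -0.00036445]), 'tau': array([ 1.50080181e-03, -8.52571750e+01,  6.40225075e-01, -4.26690030e+01,
       -4.87653923e-02,  1.64883700e-02, -2.26101940e-05]), 'tool_pos': array([0.18390039, 0.59695782, 0.20489862]), 'ee_rot': array([ 1.48855162e-01,  9.88858843e-01, -5.72140237e-04, -3.94750947e-05]), 'wrist_force': array([0.21146822, 0.51046301, 0.29384831]), 'ft_torque': array([-0.01789407,  0.01424426,  0.00233632]), 'finger_force': 0.0, 'opening': 0.995881286159608}
```

View pics/top0.png

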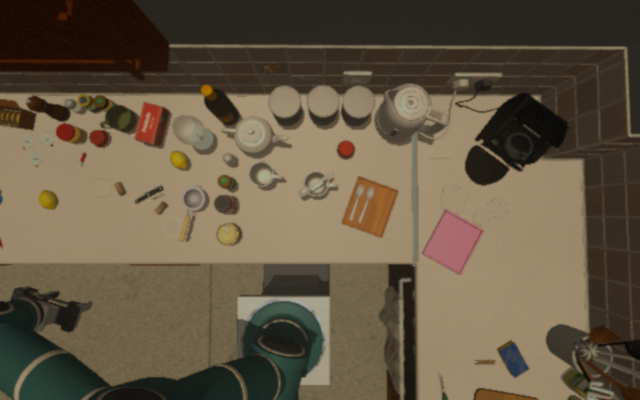

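View pics/side0.png

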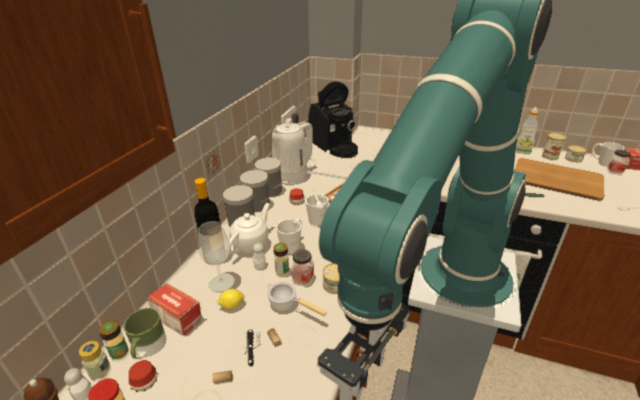

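Candidates: mugs at (263,175) with no visible spoon and (318,184) with the spoon. Trays at (370,207) (wooden, holds two spoons), (452,242) (pink) and (505,395) (board). I choose the mug at (318,184) and the tray at (370,207). The strainer is at (194,198). I'll check these in a crop.

```bash
python3 - <<'E'
from h import *
c=dict(np.load("top0.npz")); f=c["frame"][...,::-1]
im=cv2.resize(f[150:250,240:400],None,fx=5,fy=5,interpolation=cv2.INTER_CUBIC)
im=np.clip(im.astype(float)*1.5,0,255).astype(np.uint8)
cv2.imwrite("pics/crop.png",im)
P=cloud(c)
for n,(u,v) in dict(strc=(194,198),hand=(187,227),tin=(228,233),jam=(224,204),spice=(226,182),mill=(229,159),mugO=(263,175),mug=(318,184),tray=(370,207),pot=(253,133)).items():
    print(n,P[v,u].round(3))
# tray wood mask
hsv=cv2.cvtColor(f,cv2.COLOR_BGR2HSV)
m=np.zeros(f.shape[:2],np.uint8); r=hsv[170:245,335:405]; m[170:245,335:405]=((r[...,1]>110)&(r[...,2]>60)).astype(np.uint8)*255
m=cv2.morphologyEx(m,cv2.MORPH_CLOSE,np.ones((9,9)))
k=max(cv2.findContours(m,0,2)[0],key=cv2.contourArea); rect=cv2.minAreaRect(k); b=cv2.boxPoints(rect); print(rect,b)
def ray(u,v,z):
    M=cv2.Rodrigues(np.array(c["rvec"],float))[0]; o=-M.T@np.array(c["tvec"]).ravel()
    d=M.T@np.array([(u-c["cx"])/c["fx"],(v-c["cy"])/c["fy"],1]); return o+d*(z-o[2])/d[2]
Q=np.array([ray(*p,0.016) for p in b]); print(Q.round(4),Q.mean(0), np.linalg.norm(np.diff(Q,axis=0),axis=1))
# strainer cloud & mug cloud & spoon cloud
def sel(x0,x1,y0,y1,z0,z1):
    s=(P[...,0]>x0)&(P[...,0]<x1)&(P[...,1]>y0)&(P[...,1]<y1)&(P[...,2]>z0)&(P[...,2]<z1); return P[s]
mc=P[184,318]
S=sel(mc[0]-.1,mc[0]+.1,mc[1]-.1,mc[1]+.1,.085,.13); print("mugtop",len(S),S.min(0),S.max(0))
S=sel(mc[0]-.1,mc[0]+.1,mc[1]-.1,mc[1]+.1,.0965,.13); print("spoon",len(S),S.mean(0),S.min(0),S.max(0))
E
```

```text
strc [0.489 0.311 0.019]
hand [0.39  0.321 0.056]
tin [0.37  0.183 0.059]
jam [0.466 0.188 0.101]
spice [0.537 0.181 0.107]
mill [0.614 0.176 0.09 ]
mugO [0.569 0.075 0.012]
mug [ 0.538 -0.117  0.01 ]
tray [ 0.458 -0.299  0.006]
pot [0.695 0.094 0.118]
((369.934326171875, 206.43064880371094), (43.4013671875, 50.577972412109375), 19.98310661315918) [[340.89783 222.781  ]
 [358.1825  175.24817]
 [398.97083 190.08029]
 [381.68616 237.61313]]
[[ 0.4037 -0.1963  0.016 ]
 [ 0.5686 -0.2568  0.016 ]
 [ 0.5172 -0.3984  0.016 ]
 [ 0.3527 -0.3371  0.016 ]] [ 0.4605443  -0.29715998  0.016     ] [0.17571382 0.15073986 0.17551458]
mugtop 280 [ 0.49200483 -0.17318441  0.08508535] [ 0.57492832 -0.05189434  0.111354  ]
spoon 164 [ 0.52811036 -0.1016329   0.10170664] [ 0.49200483 -0.16608946  0.0965285 ] [ 0.57446634 -0.05189434  0.111354  ]
```

View pics/crop.png

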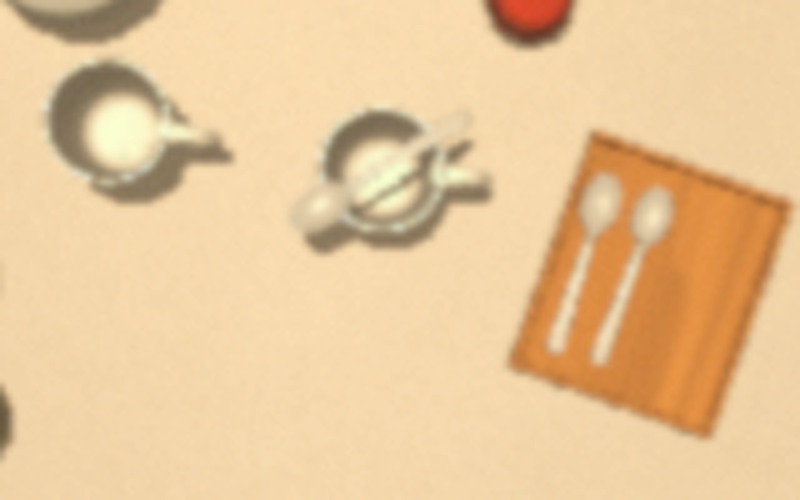

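The crop confirms it. The spoon crosses the right-hand mug, bowl at crop (320,207) and handle tip at (465,120). The wooden tray's two spoons have their bowls towards the top, and its free half is on the right. Next are the exact poses.

```bash
python3 - <<'E'
from h import *
c=dict(np.load("top0.npz")); P=cloud(c); f=c["frame"]
def sel(x0,x1,y0,y1,z0,z1):
    s=(P[...,0]>x0)&(P[...,0]<x1)&(P[...,1]>y0)&(P[...,1]<y1)&(P[...,2]>z0)&(P[...,2]<z1); return P[s]
def circ(A):
    a=np.c_[2*A[:,:2],np.ones(len(A))]; s=np.linalg.lstsq(a,(A[:,:2]**2).sum(1),rcond=None)[0]
    return s[:2],np.sqrt(s[2]+s[0]**2+s[1]**2)
# spoon: pca iterations
S=sel(.47,.61,-.19,-.03,.098,.115)
for d0 in [np.array([-.53,.85])]:
    d=d0; m=np.array([.53,-.10])
    for i in range(8):
        n=np.array([-d[1],d[0]]); r=(S[:,:2]-m)@n; K=S[abs(r)<.014]; m=K[:,:2].mean(0)
        w,v=np.linalg.eigh(np.cov(K[:,:2].T)); d=v[:,1]*np.sign(v[:,1]@d0)
    t=(K[:,:2]-m)@d; mid=m+d*(t.min()+t.max())/2
    print("spoon mid",mid,"ext",np.ptp(t),"ang",np.degrees(np.arctan2(d[1],d[0])))
n=np.array([-d[1],d[0]])
A=sel(.47,.61,-.2,-.03,.086,.098); A=A[abs((A[:,:2]-mid)@n)>.016]
for i in range(4):
    cc,r=circ(A); A=A[abs(np.linalg.norm(A[:,:2]-cc,axis=1)-r)<.006]
print("mug",cc,r,len(A))
H=sel(.47,.61,-.2,-.03,.03,.085);H=H[np.linalg.norm(H[:,:2]-cc,axis=1)>.048];print("mughandle dir",H.mean(0)-np.r_[cc,0])
A=sel(.42,.56,.24,.38,.042,.054); A=A[(abs(np.linalg.norm(A[:,:2]-[.489,.311],axis=1)-.037)<.012)]
for i in range(4):
    cs,r=circ(A); A=A[abs(np.linalg.norm(A[:,:2]-cs,axis=1)-r)<.006]
print("strainer",cs,r,len(A))
K=sel(.3,.45,.28,.37,.045,.07); K=K[np.linalg.norm(K[:,:2]-cs,axis=1)>.064]
l=cv2.fitLine(K[:,:2].astype(np.float32),2,0,.01,.01).ravel(); print("handle",K.mean(0),len(K),l,np.degrees(np.arctan2(l[1],l[0])),K.min(0),K.max(0))
print("axis from centre",np.degrees(np.arctan2(*(cs-K.mean(0)[:2])[::-1])))
E
```

```text
spoon mid [ 0.53238999 -0.10954971] ext 0.13315286064260526 ang 123.12366468144701
mug [ 0.53443659 -0.11199977] 0.04005005815796754 61
mughandle dir [-0.0066631  -0.062603    0.06817305]
strainer [0.48651802 0.30520636] 0.03642978012794523 197
handle [0.38354932 0.32950406 0.05537791] 114 [ 0.97221965 -0.23407045  0.38354933  0.32950407] -13.536835 [0.34309462 0.31415169 0.04609772] [0.42335923 0.34405855 0.06145829]
axis from centre -13.277302202830217
```

```bash
cat >> h.py <<'E'
def go(x,y,z,yaw):   # world target of TCP, yaw of tool x -> shift in tool axes, turn
    s=env.get_state(); r=R.from_quat(s["ee_rot"]); X=r.as_matrix()[:,0]
    y0=np.degrees(np.arctan2(X[1],X[0])); d=-(yaw-y0); d=(d+180)%360-180
    print("t",round(s["time_s"],2),"pos",s["tool_pos"].round(4),"yaw",y0.round(2),"q",s["q"].round(2),"-> shift",(r.as_matrix().T@(np.array([x,y,z])-s["tool_pos"])).round(4),"turn",round(d,2))
E
python3 -c "
from h import *
go(.532,-.110,.215,123)"
```

```text
t 0.1 pos [0.1839 0.597  0.2049] yaw 162.88 q [-1.31  0.42 -0.01  1.61  0.    1.11 -0.05] -> shift [-0.5408 -0.5732 -0.0094] turn 39.88
```

```bash
python3 -m pendant '[[[-0.04,-0.04,-0.01],0,0.06],[[-0.54,-0.573,-0.01],40,0.06],[[-0.54,-0.573,-0.01],40,0.06],[[-0.54,-0.573,-0.01],40,0.06],[[-0.54,-0.573,-0.01],40,0.06],[[-0.54,-0.573,-0.01],40,0.06],[[-0.54,-0.573,-0.01],40,0.06],[[-0.54,-0.573,-0.01],40,0.04],[[-0.54,-0.573,-0.01],40,0.04],[[-0.54,-0.573,-0.01],40,0.03],[[-0.54,-0.573,-0.01],40,0.03],[[-0.54,-0.573,-0.01],40,0.03]]'
python3 -c "
from h import *
go(.532,-.110,.215,123)"
```

```text
time_s: 1.3
tool_pos: [0.449, 0.0577, 0.2153]
ee_rot: [0.478, 0.878, 0.0, 0.0]
wrist_force: [0.9, 1.3, 0.0]
opening: 0.324
finger_force: 0.0
t 1.3 pos [0.449  0.0577 0.2153] yaw 122.89 q [-0.69  0.1   0.53  2.03 -0.06  1.03  0.44] -> shift [-0.1859 -0.0214  0.0003] turn -0.11
```

```bash
python3 -m pendant '[[[-0.05,-0.006,0],0,0.03],[[-0.1,-0.012,0],0,0.03],[[-0.15,-0.018,0],0,0.03],[[-0.186,-0.021,0],0,0.03],[[-0.186,-0.021,0],0,0.03],[[-0.186,-0.021,0],0,0.03]]'
python3 - <<'E'
from h import *
go(.532,-.110,.205,123)
c=read_camera("wrist"); cv2.imwrite("pics/w1.png",c["frame"][...,::-1]); np.savez("w1.npz",**c)
M=cv2.Rodrigues(np.array(c["rvec"],float))[0]; print(-M.T@np.array(c["tvec"]).ravel(),M)
E
```

```text
time_s: 1.9
tool_pos: [0.5317, -0.1084, 0.2146]
ee_rot: [0.479, 0.878, -0.0, -0.0]
wrist_force: [0.3, 1.3, 0.3]
opening: 0.317
finger_force: 0.0
t 1.9 pos [ 0.5317 -0.1084  0.2146] yaw 122.79 q [-0.38  0.3   0.64  1.83 -0.2   1.08  0.91] -> shift [-0.0015 -0.0006  0.0096] turn -0.21
[ 0.48775893 -0.0383048   0.393016  ] [[ 0.84059131  0.54166863 -0.00115877]
 [ 0.52027836 -0.80679776  0.27997823]
 [ 0.15072053 -0.23595015 -0.96000565]]
```

View pics/w1.png

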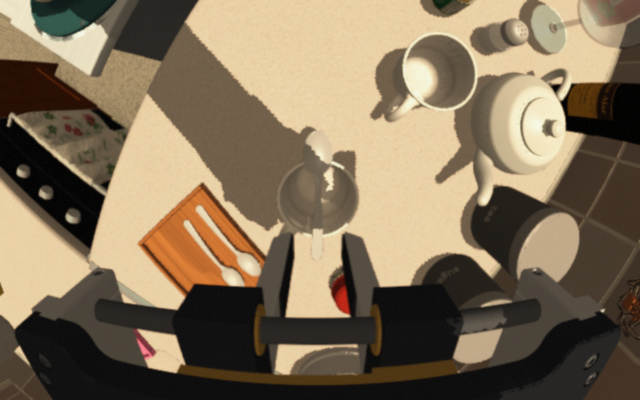

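The wrist view shows the spoon vertical near column 318, with its bowl at (318,145) and handle tip at (317,255). It sits between the fingers, whose midline is about column 319. I'll check with rays on its plane.

```bash
cat >> h.py <<'E'
def wray(c,u,v,z):
    M=cv2.Rodrigues(np.array(c["rvec"],float))[0]; o=-M.T@np.array(c["tvec"]).ravel()
    a=np.array([(u-c["cx"])/c["fx"],(v-c["cy"])/c["fy"]]); r=np.hypot(*a)
    d=M.T@np.r_[a/r*np.sin(r),np.cos(r)]; return o+d*(z-o[2])/d[2]
E
python3 - <<'E'
from h import *
c=dict(np.load("w1.npz"))
a=wray(c,318,131,.1);b=wray(c,317,259,.1); d=a-b
print(a,b,(a+b)/2,np.linalg.norm(d),np.degrees(np.arctan2(d[1],d[0])))
for p in [(278,197),(357,200),(325,160),(317,232)]: print("rim",wray(c,*p,.094))
go(.532,-.110,.09,123)
E
```

```text
[ 0.49745246 -0.05288119  0.1       ] [ 0.56836016 -0.16473444  0.1       ] [ 0.53290631 -0.10880781  0.1       ] 0.13243508535390183 122.37204745624405
rim [ 0.49941142 -0.13029871  0.094     ]
rim [ 0.56813335 -0.08972933  0.094     ]
rim [ 0.51873815 -0.07329493  0.094     ]
rim [ 0.55292438 -0.14078212  0.094     ]
t 1.95 pos [ 0.5317 -0.1073  0.2148] yaw 122.89 q [-0.39  0.3   0.64  1.83 -0.2   1.08  0.91] -> shift [-0.0025 -0.0011  0.1248] turn -0.11
```

```bash
python3 -m pendant '[[[-0.001,-0.001,0.03],0,0.03],[[-0.001,-0.001,0.06],0,0.03],[[-0.001,-0.001,0.085],0,0.03],[[-0.001,-0.001,0.105],0,0.03],[[-0.001,-0.001,0.115],0,0.03],[[-0.001,-0.001,0.125],0,0.03],[[-0.001,-0.001,0.125],0,0.03],[[-0.001,-0.001,0.125],0,0.03]]'
python3 -c "
from h import *
go(.532,-.109,.09,123)"
```

```text
time_s: 2.75
tool_pos: [0.5321, -0.1091, 0.0908]
ee_rot: [0.478, 0.878, 0.0, 0.0]
wrist_force: [-0.5, -0.2, 0.2]
opening: 0.321
finger_force: 0.0
t 2.75 pos [ 0.5321 -0.1091  0.0908] yaw 122.89 q [-0.31  0.47  0.57  1.93 -0.34  0.83  1.02] -> shift [0.0001 0.     0.0008] turn -0.11
```

```bash
python3 -m pendant '[[[0,0,0.001],0,0.0],[[0,0,0.001],0,0.0],[[0,0,0.001],0,0.0],[[0,0,0.001],0,0.0],[[0,0,0.001],0,0.0],[[0,0,0.001],0,0.0]]'
python3 -m pendant '[[[0,0,-0.004],0,0],[[0,0,-0.012],0,0],[[0,0,-0.024],0,0],[[0,0,-0.04],0,0],[[0,0,-0.055],0,0],[[0,0,-0.07],0,0],[[0,0,-0.07],0,0],[[0,0,-0.07],0,0]]'
python3 - <<'E'
from h import *
c=read_camera("wrist"); cv2.imwrite("pics/w2.png",c["frame"][100:340,200:440,::-1]); np.savez("w2.npz",**c)
go(.448,-.330,.16,-20)
E
```

```text
time_s: 3.35
tool_pos: [0.532, -0.1093, 0.0894]
ee_rot: [0.478, 0.878, 0.0, 0.0]
wrist_force: [1.7, 0.6, 3.5]
opening: 0.213
finger_force: 29.9
time_s: 4.15
tool_pos: [0.5318, -0.1091, 0.1594]
ee_rot: [0.478, 0.878, 0.0, 0.0]
wrist_force: [-0.6, 0.4, -0.2]
opening: 0.214
finger_force: 29.9
t 4.2 pos [ 0.5315 -0.1091  0.1589] yaw 122.89 q [-0.36  0.37  0.62  1.88 -0.26  0.97  0.96] -> shift [-0.1401 -0.1901 -0.0011] turn 142.89
```

View pics/w2.png

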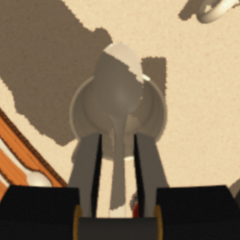

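```bash
python3 -m pendant '[[[-0.012,-0.016,-0.01],8,0],[[-0.024,-0.032,-0.01],16,0],[[-0.036,-0.048,-0.01],24,0],[[-0.048,-0.064,-0.01],32,0],[[-0.06,-0.08,-0.01],40,0],[[-0.07,-0.096,-0.01],48,0],[[-0.082,-0.112,-0.01],56,0],[[-0.094,-0.128,-0.01],64,0],[[-0.106,-0.144,-0.01],72,0],[[-0.118,-0.16,-0.01],80,0],[[-0.13,-0.176,-0.01],88,0],[[-0.14,-0.19,-0.01],96,0]]'
python3 -c "
from h import *
go(.448,-.330,.15,-20)"
```

```text
time_s: 5.4
tool_pos: [0.4475, -0.3307, 0.1686]
ee_rot: [0.973, 0.229, -0.001, -0.0]
wrist_force: [0.3, 0.7, -0.3]
opening: 0.21
finger_force: 29.9
t 5.4 pos [ 0.4475 -0.3307  0.1686] yaw 26.53 q [-0.2   0.53  1.04  1.85 -0.52  1.07 -0.07] -> shift [ 0.0008 -0.0004  0.0186] turn 46.53
```

```bash
python3 -m pendant '[[[0,0,0.005],8,0],[[0,0,0.015],16,0],[[0,0,0.025],24,0],[[0,0,0.035],32,0],[[0,0,0.045],40,0],[[0,0,0.055],46.5,0],[[0,0,0.065],46.5,0],[[0,0,0.075],46.5,0],[[0,0,0.08],46.5,0],[[0,0,0.08],46.5,0]]'
python3 - <<'E'
from h import *
c=read_camera("wrist"); cv2.imwrite("pics/w3.png",c["frame"][60:360,140:540,::-1]); np.savez("w3.npz",**c)
go(.448,-.330,.004,-20)
E
```

```text
time_s: 6.4
tool_pos: [0.4479, -0.3299, 0.0886]
ee_rot: [0.986, -0.17, -0.0, -0.0]
wrist_force: [0.2, 0.5, -0.3]
opening: 0.211
finger_force: 29.9
t 6.45 pos [ 0.4481 -0.3301  0.0892] yaw -19.56 q [-0.21  0.73  1.11  1.91 -0.78  1.01 -0.66] -> shift [-0.0001 -0.      0.0852] turn 0.44
```

View pics/w3.png

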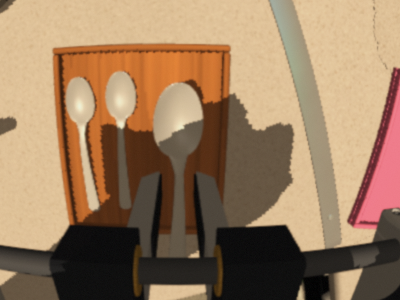

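The spoon is held parallel to the tray's two spoons, with its bowl at crop (178,120) over the free half. I'll lower it and release.

```bash
python3 -m pendant '[[[0,0,0.02],0.4,0],[[0,0,0.04],0.4,0],[[0,0,0.055],0.4,0],[[0,0,0.067],0.4,0],[[0,0,0.075],0.4,0],[[0,0,0.079],0.4,0],[[0,0,0.081],0.4,0],[[0,0,0.081],0.4,0],[[0,0,0.081],0.4,0]]'
```

```text
time_s: 7.35
tool_pos: [0.4483, -0.3302, 0.0086]
ee_rot: [0.985, -0.174, 0.0, 0.0]
wrist_force: [0.2, -0.3, 0.0]
opening: 0.211
finger_force: 29.9
```

```bash
python3 -m pendant '[[[0,0,0],0,0.022],[[0,0,0],0,0.024],[[0,0,0],0,0.028],[[0,0,0],0,0.032],[[0,0,0],0,0.036],[[0,0,0],0,0.036],[[0,0,0],0,0.036],[[0,0,0],0,0.036]]'
```

```text
time_s: 8.15
tool_pos: [0.4482, -0.33, 0.0082]
ee_rot: [0.985, -0.174, 0.0, 0.0]
wrist_force: [-0.7, 0.2, -0.1]
opening: 0.386
finger_force: 0.0
```

```bash
python3 -m pendant '[[[0,0,-0.005],0,0.036],[[0,0,-0.03],0,0.036],[[0,0,-0.06],0,0.036],[[0,0,-0.1],0,0.036],[[0,0,-0.15],0,0.036],[[0,0,-0.2],0,0.036],[[0,0,-0.2],0,0.036]]'
python3 - <<'E'
from h import *
c=read_camera("wrist"); cv2.imwrite("pics/w4.png",c["frame"][60:360,140:540,::-1])
go(.4038,.3252,.2,-14)
E
```

```text
time_s: 8.85
tool_pos: [0.4493, -0.3321, 0.2141]
ee_rot: [0.985, -0.174, 0.004, 0.001]
wrist_force: [-0.1, 0.5, -0.7]
opening: 0.38
finger_force: 0.0
t 8.9 pos [ 0.449  -0.3308  0.2111] yaw -20.01 q [-0.3   0.56  1.22  1.81 -0.57  1.18 -0.82] -> shift [-0.267  -0.6009  0.0101] turn -6.01
```

View pics/w4.png

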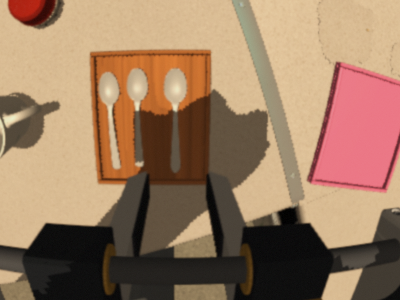

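The spoon lies flat in the free half at crop (175,120), parallel to the others with its bowl at the same end. Now the strainer.

```bash
python3 -m pendant '[[[-0.011,-0.025,-0.02],-7.5,0.036],[[-0.022,-0.05,-0.02],-15,0.04],[[-0.033,-0.075,-0.02],-23,0.04],[[-0.044,-0.1,-0.02],-31,0.04],[[-0.055,-0.125,-0.02],-39,0.04],[[-0.066,-0.15,-0.02],-47,0.04],[[-0.077,-0.175,-0.02],-55,0.04],[[-0.088,-0.2,-0.02],-63,0.04],[[-0.1,-0.225,-0.02],-71,0.04],[[-0.11,-0.25,-0.02],-79,0.04],[[-0.12,-0.275,-0.02],-86,0.04],[[-0.133,-0.3,-0.02],-93,0.04]]'
python3 -c "
from h import *
go(.404,.325,.2,166)"
```

```text
time_s: 10.1
tool_pos: [0.4253, -0.0014, 0.2277]
ee_rot: [0.802, 0.597, -0.0, -0.0]
wrist_force: [0.1, -0.2, 0.1]
opening: 0.428
finger_force: 0.0
t 10.1 pos [ 0.4253 -0.0014  0.2277] yaw 73.28 q [-1.07  0.01  1.03  2.08 -0.01  1.06 -0.33] -> shift [ 0.3065 -0.1143  0.0276] turn -92.72
```

```bash
python3 -m pendant '[[[0.025,-0.01,0.0],-7.5,0.04],[[0.05,-0.019,0.0],-15,0.04],[[0.077,-0.029,0.0],-23,0.04],[[0.102,-0.038,0.0],-31,0.04],[[0.128,-0.048,0.0],-39,0.04],[[0.155,-0.057,0.0],-47,0.04],[[0.18,-0.067,0.0],-55,0.04],[[0.205,-0.076,0.01],-63,0.04],[[0.23,-0.086,0.02],-71,0.04],[[0.255,-0.095,0.027],-79,0.04],[[0.28,-0.105,0.027],-86,0.04],[[0.306,-0.114,0.027],-93,0.04]]'
python3 -c "
from h import *
go(.404,.325,.2,166)"
```

```text
time_s: 11.3
tool_pos: [0.4056, 0.324, 0.1999]
ee_rot: [0.12, 0.993, -0.001, -0.001]
wrist_force: [-0.0, -0.1, 1.0]
opening: 0.425
finger_force: 0.0
t 11.3 pos [0.4056 0.324  0.1999] yaw 166.27 q [-1.27  0.27  0.63  1.9  -0.18  1.03  0.77] -> shift [ 0.0018  0.0006 -0.0001] turn 0.27
```

```bash
python3 - <<'E'
from h import *
c=read_camera("wrist"); np.savez("w5.npz",**c)
cv2.imwrite("pics/w5.png",c["frame"][60:380,120:520,::-1])
E
```

```text
(no output)
```

View pics/w5.png

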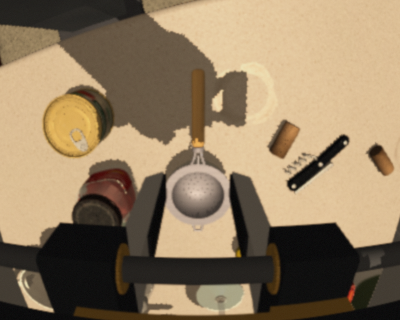

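The handle runs from crop (198,70) to (197,143), and the strainer bowl centre is at about (198,192), between the fingers.

```bash
python3 - <<'E'
from h import *
c=dict(np.load("w5.npz"))
a=wray(c,318.3,130,.055);b=wray(c,317,203,.055);o=wray(c,318,252.5,.0475); d=b-a
print(a,b,o,np.linalg.norm(d),np.degrees(np.arctan2(d[1],d[0])))
e=o-a; print(np.degrees(np.arctan2(e[1],e[0])),np.linalg.norm(e[:2]))
u=e[:2]/np.linalg.norm(e[:2]); g=o[:2]-.085*u; print(g)
go(.404,.325,.04,166.4)
E
```

```text
[0.34408907 0.34090807 0.055     ] [0.42047793 0.32082781 0.055     ] [0.48228611 0.30689286 0.0475    ] 0.07898402156680558 -14.728071787425216
-13.82766241791879 0.14232166508028019
[0.39974949 0.32720806]
t 11.35 pos [0.4048 0.3284 0.1999] yaw 166.98 q [-1.27  0.28  0.62  1.89 -0.19  1.03  0.78] -> shift [-0.0002 -0.0033  0.1599] turn 0.58
```

```bash
python3 -m pendant '[[[0,-0.003,0.03],0.5,0.04],[[0,-0.003,0.06],0.5,0.04],[[0,-0.003,0.09],0.5,0.04],[[0,-0.003,0.12],0.5,0.04],[[0,-0.003,0.145],0.5,0.04],[[0,-0.003,0.16],0.5,0.04],[[0,-0.003,0.169],0.5,0.04],[[0,-0.003,0.169],0.5,0.04],[[0,-0.003,0.169],0.5,0.04]]'
python3 -c "
from h import *
go(.4044,.3256,.03,166.3)"
```

```text
time_s: 12.25
tool_pos: [0.4061, 0.3207, 0.0328]
ee_rot: [0.126, 0.992, 0.0, 0.0]
wrist_force: [-0.4, -0.3, -0.3]
opening: 0.427
finger_force: 0.0
t 12.25 pos [0.4061 0.3207 0.0328] yaw 165.47 q [-1.14  0.52  0.51  2.02 -0.39  0.69  0.94] -> shift [0.0029 0.0044 0.0028] turn -0.83
```

```bash
python3 -m pendant '[[[0.002,0.0045,0.002],-0.8,0.03],[[0.002,0.0045,0.002],-0.8,0.03],[[0.002,0.0045,0.002],-0.8,0.025],[[0.002,0.0045,0.002],-0.8,0.025],[[0.002,0.0045,0.002],-0.8,0.025]]'
python3 -m pendant '[[[0,0,0],0,0.018],[[0,0,0],0,0.016],[[0,0,0],0,0.014],[[0,0,0],0,0],[[0,0,0],0,0],[[0,0,0],0,0],[[0,0,0],0,0]]'
python3 -c "
from h import *
go(.4044,.3256,.03,166.3)"
```

```text
time_s: 12.75
tool_pos: [0.405, 0.3253, 0.0303]
ee_rot: [0.12, 0.993, 0.0, 0.0]
wrist_force: [0.2, -0.1, 0.7]
opening: 0.262
finger_force: 0.0
time_s: 13.45
tool_pos: [0.4049, 0.3253, 0.0301]
ee_rot: [0.119, 0.993, -0.0, -0.0]
wrist_force: [0.1, 0.3, 0.6]
opening: 0.144
finger_force: 30.0
t 13.45 pos [0.4049 0.3253 0.0301] yaw 166.28 q [-1.14  0.53  0.5   2.02 -0.39  0.69  0.94] -> shift [0.0006 0.0002 0.0001] turn -0.02
```

```bash
python3 -m pendant '[[[0,0,-0.004],0,0],[[0,0,-0.012],0,0],[[0,0,-0.024],0,0],[[0,0,-0.04],0,0],[[0,0,-0.06],0,0],[[0,0,-0.08],0,0],[[0,0,-0.1],0,0],[[0,0,-0.12],0,0],[[0,0,-0.14],0,0],[[0,0,-0.15],0,0],[[0,0,-0.15],0,0],[[0,0,-0.15],0,0]]'
cat > st.py <<'E'
from h import *
c=read_camera("top"); P=cloud(c); s=env.get_state(); z0=s["tool_pos"][2]
x,y,_=R.from_quat(s["ee_rot"]).as_matrix()[:,0]*-.085+s["tool_pos"]; print("pred",x,y)
m=(np.hypot(P[...,0]-x,P[...,1]-y)<.055)&(P[...,2]>z0-.06)&(P[...,2]<z0+.06)
A=P[m]; print(len(A),"zmed",np.median(A[:,2]),"tcp",z0)
m2=(np.abs(np.hypot(P[...,0]-x,P[...,1]-y)-.037)<.008)&m; A=P[m2]
for i in range(5):
    a=np.c_[2*A[:,:2],np.ones(len(A))]; t=np.linalg.lstsq(a,(A[:,:2]**2).sum(1),rcond=None)[0]; r=np.sqrt(t[2]+t[0]**2+t[1]**2)
    A=A[abs(np.hypot(*(A[:,:2]-t[:2]).T)-r)<.005]
pl=np.linalg.lstsq(np.c_[A[:,:2],np.ones(len(A))],A[:,2],rcond=None)[0]
print("rim c",t[:2],"r",r,"n",len(A),"z",A[:,2].mean(),"slope",pl[:2],"zc",pl@np.r_[t[:2],1])
E
python3 st.py; python3 -c "
from h import *
go(.451,-.092,.19,166.3)"
```

```text
time_s: 14.65
tool_pos: [0.4047, 0.3253, 0.1798]
ee_rot: [0.119, 0.993, -0.0, -0.0]
wrist_force: [0.7, 0.2, -0.8]
opening: 0.147
finger_force: 30.0
pred 0.48716526496528595 0.30491565347809574
607 zmed 0.18961824765242913 tcp 0.17944254570425516
rim c [0.48675866 0.30446413] r 0.03545063369444267 n 272 z 0.19748062992784263 slope [ 0.00865066 -0.03746647] zc 0.1975867600750129
t 14.7 pos [0.4046 0.3251 0.1794] yaw 166.28 q [-1.26  0.3   0.63  1.92 -0.21  0.99  0.79] -> shift [-0.144  -0.3942 -0.0103] turn -0.02
```

```bash
python3 -m pendant '[[[-0.004,-0.011,-0.005],0,0],[[-0.012,-0.033,-0.01],0,0],[[-0.024,-0.065,-0.01],0,0],[[-0.036,-0.1,-0.01],0,0],[[-0.05,-0.136,-0.01],0,0],[[-0.064,-0.174,-0.01],0,0],[[-0.078,-0.212,-0.01],0,0],[[-0.092,-0.25,-0.01],0,0],[[-0.105,-0.287,-0.01],0,0],[[-0.118,-0.322,-0.01],0,0],[[-0.129,-0.352,-0.01],0,0],[[-0.136,-0.374,-0.01],0,0]]'
python3 -m pendant '[[[-0.005,-0.012,0],0,0],[[-0.008,-0.02,0],0,0],[[-0.008,-0.02,0],0,0],[[-0.008,-0.02,0],0,0]]'
python3 st.py; python3 -c "
from h import *
go(.451,-.092,.118,166.3)"
```

```text
time_s: 15.9
tool_pos: [0.4476, -0.0731, 0.1901]
ee_rot: [0.121, 0.993, -0.0, -0.0]
wrist_force: [0.9, 0.2, -0.7]
opening: 0.146
finger_force: 30.0
time_s: 16.3
tool_pos: [0.4511, -0.0913, 0.19]
ee_rot: [0.119, 0.993, -0.0, -0.0]
wrist_force: [-0.7, -0.4, -0.5]
opening: 0.147
finger_force: 30.0
pred 0.5337821376774636 -0.11105519317929198
400 zmed 0.19385679951551182 tcp 0.19003306805461245
rim c [ 0.53504858 -0.11124497] r 0.034669790771476076 n 147 z 0.20772334587783006 slope [ 0.0052377  -0.00786745] zc 0.20761641771492487
t 16.35 pos [ 0.4512 -0.091   0.19  ] yaw 166.32 q [-0.69  0.2   0.92  2.05 -0.19  0.98  1.66] -> shift [-0.0001 -0.0011  0.072 ] turn 0.02
```

```bash
python3 -m pendant '[[[0,0,0.01],0,0],[[0,0,0.025],0,0],[[0,0,0.04],0,0],[[0,0,0.052],0,0],[[0,0,0.062],0,0],[[0,0,0.067],0,0],[[0,0,0.07],0,0],[[0,0,0.07],0,0],[[0,0,0.07],0,0],[[0,0,0.07],0,0]]'
python3 st.py
python3 - <<'E'
from h import *
c=read_camera("side"); f=cv2.resize(c["frame"][150:270,240:400,::-1],None,fx=3,fy=3,interpolation=cv2.INTER_CUBIC)
t=read_camera("top"); g=cv2.resize(t["frame"][140:260,180:420,::-1],None,fx=3,fy=3,interpolation=cv2.INTER_CUBIC)
g=g[:, :]; f=cv2.resize(f,(480,240)); g=cv2.resize(g,(720,360)); f=np.pad(f,((0,0),(0,240),(0,0)))
cv2.imwrite("pics/fin.png",np.vstack([f,g]))
P=cloud(t);
S=P[(abs(P[...,0]-.535)<.07)&(P[...,1]<-.15)&(P[...,1]>-.2)&(P[...,2]>.03)&(P[...,2]<.09)]; print("mug handle",S.mean(0),S.min(0))
E
```

```text
time_s: 17.35
tool_pos: [0.4516, -0.0916, 0.1205]
ee_rot: [0.119, 0.993, 0.0, 0.0]
wrist_force: [-0.3, -1.0, -0.5]
opening: 0.144
finger_force: 30.0
pred 0.5341759625793688 -0.11174404200001087
386 zmed 0.12250273105786866 tcp 0.12047238657184961
rim c [ 0.53595798 -0.11274362] r 0.034102129265874935 n 132 z 0.138244288044797 slope [ 0.03753048 -0.03555629] zc 0.13758302765366592
mug handle [ 0.52942687 -0.16763857  0.07530198] [ 0.52433326 -0.18426745  0.03016634]
```

View pics/fin.png

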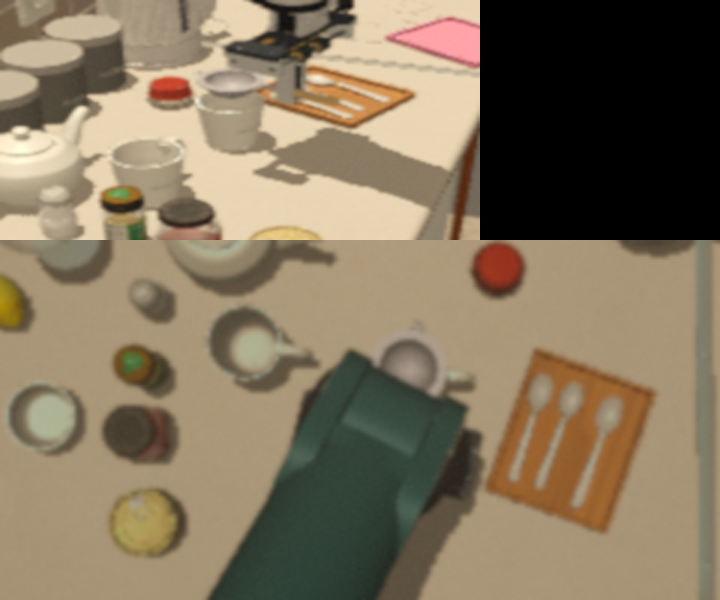

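The final view shows the strainer level above the mug at (408,365), the spoon flat in the tray at (598,440), and nothing else disturbed. The clearance is about 13 mm.

```bash
python3 -c "
from bench import env
print(env.close_job())"
```

```text
the job is handed in; nothing more can be done
None
```

The job is handed in, with no verdict returned: the teaspoon lies flat in the tray's free half, bowl to the same end as the others, and the strainer is held level and centred about 13 mm above the mug's mouth, nothing else visibly disturbed.

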